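# Switch on the grinding bench in the right order

## Task

Get the bench ready for grinding: with the fingertips, gently press in the blue switch (dust extraction), then the white one (work lamp), then the green one (grinder), so that all three caps stay down. Only press: do not pick up, tip or shove the switch boxes, do not press the red emergency stop, and leave the yellow stop box, the jar, the spanner and the hook where they are.

Things in the scene. Friction and masses are not known exactly. Their poses are not given: they have to be found in the camera images.
- fan_box: Grey box of the dust extraction switch: 76 x 76 mm, 50 mm high, 0.6 kg, standing loose on rubber feet on the bench, with one round BLUE cap on its top. Origin: centre of its underside; z up. Steel collar round the cap: 52 mm across, 4 mm high above the box.
- fan_switch_top (a point): Centre of the top face of the BLUE cap (dust extraction). The cap is 36 mm across and flat on top, on the axis of its box, and stands 22 mm above the box's top when out (72 mm above the bench), 12 mm when fully in and released. The point moves with the cap.
- fan_switch (a joint): Travel of the BLUE cap, m: 0 out, 0.010 fully in, where it latches by friction. It goes straight down against about 2.5 N and stays where it is left; no second press brings it back out. It counts as pressed in beyond 0.006. Past 10 mm the cap gives a further 8 mm on a cushion spring (4 N rising to 14 N, not counted in this value, springs back on release), then a hard stop. Over 25 N is too hard.
- lamp_box: Grey box of the work lamp switch: 76 x 76 mm, 70 mm high, 0.6 kg, standing loose on rubber feet on the bench, with one round WHITE cap on its top. Origin: centre of its underside; z up. Steel collar round the cap: 52 mm across, 4 mm high above the box.
- lamp_switch_top (a point): Centre of the top face of the WHITE cap (work lamp). The cap is 36 mm across and flat on top, on the axis of its box, and stands 22 mm above the box's top when out (92 mm above the bench), 12 mm when fully in and released. The point moves with the cap.
- lamp_switch (a joint): Travel of the WHITE cap, m: 0 out, 0.010 fully in, where it latches by friction. It goes straight down against about 2.5 N and stays where it is left; no second press brings it back out. It counts as pressed in beyond 0.006. Past 10 mm the cap gives a further 8 mm on a cushion spring (4 N rising to 14 N, not counted in this value, springs back on release), then a hard stop. Over 25 N is too hard.
- grinder_box: Grey box of the bench grinder switch: 76 x 76 mm, 60 mm high, 0.6 kg, standing loose on rubber feet on the bench, with one round GREEN cap on its top. Origin: centre of its underside; z up. Steel collar round the cap: 52 mm across, 4 mm high above the box.
- grinder_switch_top (a point): Centre of the top face of the GREEN cap (bench grinder). The cap is 36 mm across and flat on top, on the axis of its box, and stands 22 mm above the box's top when out (82 mm above the bench), 12 mm when fully in and released. The point moves with the cap.
- grinder_switch (a joint): Travel of the GREEN cap, m: 0 out, 0.010 fully in, where it latches by friction. It goes straight down against about 2.5 N and stays where it is left; no second press brings it back out. It counts as pressed in beyond 0.006. Past 10 mm the cap gives a further 8 mm on a cushion spring (4 N rising to 14 N, not counted in this value, springs back on release), then a hard stop. Over 25 N is too hard.
- stop_box: YELLOW box of the emergency stop, 76 x 76 x 60 mm, 0.6 kg, loose on the bench, with a RED mushroom button. To be left alone. Origin: centre of its underside; z up.
- stop_button (a joint): Travel of the red stop button, m: 0 out, 0.006 in (2 N to start, springs back). Must not be pressed. Its top is 42 mm across and 84 mm above the bench, on the axis of its box.
- jar: Bystander: closed amber glass jar with a steel lid, 52 mm across, 70 mm high. Origin: centre of its underside.
- spanner: Bystander: steel spanner lying on the bench, 160 mm long along its own x, under 20 mm high. Origin: near the middle of its length, on its underside.
- hook: Bystander: copper-coloured open C-shaped steel hook lying on the bench, about 76 mm across, 16 mm thick. Origin: centre of its curve, on its underside.
Not all that is in view belongs to the job. Leave any purple look-alike of the lamp_box alone.

How it is judged (in metres and radians):
On the way, in this order (a step that is already met when the one before it is completed fails the run):
1. the blue switch is pressed in (beyond 6 of its 10 mm) (value of joint fan_switch above 0.006 m), for 0.1 s.
2. the white switch is pressed in (beyond 6 of its 10 mm) (value of joint lamp_switch above 0.006 m), for 0.1 s.
3. the green switch is pressed in (beyond 6 of its 10 mm) (value of joint grinder_switch above 0.006 m), for 0.1 s.
At the end, for the whole second after the job is handed in: all three caps are in beyond 6 of their 10 mm; each switch box stands upright (within about 6 degrees) on the bench, at rest, within 30 mm of where it stood; the red stop is not pressed; the stop box, jar, spanner and hook are within 15 mm of where they were (value of joint each of fan_switch, lamp_switch, grinder_switch above 0.006 m and distance of each of fan_box, lamp_box, grinder_box from where it was at the start of the episode below 0.03 m and angle between each of fan_box, lamp_box, grinder_box's own z axis and vertical below 0.1 rad and height (world z) of each of fan_box, lamp_box, grinder_box below 0.006 m and linear speed of each of fan_box, lamp_box, grinder_box below 0.02 m/s and value of joint stop_button below 0.002 m and distance of each of stop_box, jar, spanner, hook from where it was at the start of the episode below 0.015 m); the robot touches nothing.
It fails at once if a switch box is lifted, tipped (more than about 9 degrees) or shoved more than 30 mm (height (world z) of any of fan_box, lamp_box, grinder_box above 0.012 m or angle between any of fan_box, lamp_box, grinder_box's own z axis and vertical above 0.15 rad or distance of any of fan_box, lamp_box, grinder_box from where it was at the start of the episode above 0.03 m).
It fails at once if a switch or its box is pressed harder than 25 N (contact force between any of the arm, the fingers and fan_box above 25 N or contact force between any of the arm, the fingers and lamp_box above 25 N or contact force between any of the arm, the fingers and grinder_box above 25 N).
It fails at once if the red stop button is pressed (more than 2 mm) (value of joint stop_button above 0.002 m).
It fails at once if the stop box, jar, spanner or hook is moved more than 15 mm (distance of any of stop_box, jar, spanner, hook from where it was at the start of the episode above 0.015 m).
It also fails if it takes over 48 s, if anything falls off the work surface, if the arm or the gripper's body presses on something with over 40 N, if the wrist force passes 120 N, or if a joint passes its speed limit or range.

## Robot

A 6-joint arm with a two-finger parallel gripper is mounted at the origin on the work surface. World frame = base frame: x ahead of the robot, y to its left, z up, the work surface at z = 0. Lengths are in mm, angles in rad, forces in N, time in s.
With the tool pointing down it reaches from about 350 to 725 mm from the base axis. Payload 4.3 kg.
Tool frame: the origin (TCP) lies at the very end of the fingers, on their centre line; the grasp point (between the pads) lies 19 mm behind it; z points along the fingers, y is the line along which they close (so a half turn about z gives the same grasp; the last joint's range is limited). The gripper opens to 85 mm and grips with 20 to 120 N. Pads are 22 mm wide; open, the fingers measure 114 mm over their backs; the gripper's body (76 mm by 85 mm) begins 54 mm behind the grasp point. The pads swing forward as they close: fully open they stand 13 mm farther back than shut.
Start: joints at [-1.426, 0.377, 0.081, 1.274, 0, 1.46], TCP at [144.939, -556.471, 231.329] pointing down, gripper open.
Joint ranges: [-2.72, 2.72], [-0.84, 1.66], [-1.02, 1.22], [-1.77, 2.12], [-1.37, 1.28], [-3.14, 3.14]. Speed limits (rad/s): [2.57, 2.57, 3.14, 3.14, 3.14, 3.14].

## Interface

Orientations are given as [roll, pitch, yaw] about the fixed x, y, z axes, in that order (R = Rz(yaw) Ry(pitch) Rx(roll)).
In Python, from workcell import monitor, camera, camera_params, robot gives the robot as it stands. The module is installed in compiled form; this text tells all that it offers.
- The arm moves only by the tool drive_tool, never from a script. Its argument "rows" is a list that holds one entry, the list of rows, each a list of 4 numbers: the shift along the tool's x, y, z in m, then the turn about the tool's z in rad. A call has exactly 8 rows; each row is the pose to reach, as a shift and turn from the pose commanded when the call began, along the tool's axes at that moment; what a row does not reach only later rows make up. A row lasts 1/10 s, in which the tool goes at most 50 mm and 8.59 degrees, less where a joint would pass 70% of its speed; a pose out of reach is approached as far as the arm can. A call with a gripper value outside its range is refused whole. "grip" is the opening in per cent of the stroke, from 0 (shut) to 100 (fully open), set as the call begins (left out, the last holds). The fingers move at their own pace and stop on an object; "squeeze" is the grip in N (left out, the last holds). Time passes only in rows, so rows that repeat a pose let the fingers close, or fill a call up. It gives the time, the measured TCP pose, the force, the opening and the grip force at its end, in the units of the state.
- monitor.get_obs(): the state, without advancing time (a new reading comes with each control period).
- camera(name): name is "side" or "top" or "wrist"; returns the picture (384x512x3 uint8, red, green, blue); there is no depth.
- camera_params(name): a dict with "fx", "fy", "cx", "cy" (pixels), "cam_to_world" (4x4, takes a point from camera to world coordinates). Camera axes: x right, y down, z forward; pixel columns grow to the right and rows downward; lengths in mm; the calibration is good to about 2 mm. A picture is of the moment at which its call begins: read the wrist's pose just before it. camera_params takes no time and is no camera call; for the wrist camera it gives the pose at the moment of the call.
- robot.finish_job(): hands the job in; it is judged then, once.
The state is a dict: "t": time; "qpos": joint angles; "qd": joint speeds; "tau": joint torques, N m; "ee_pos": TCP position; "eef_rot": TCP orientation; "contact_force": force on the tool from outside, world axes, zero at the start; "wrist_torque": the same for the moment, N m; "grip_width": finger opening in mm; "gripper_force": force on a finger pad.
Only numpy, scipy, OpenCV 4.12 (cv2) and the standard library are available. Lean on these libraries where they do the work, as an engineer would, in place of code of your own. Each camera call takes 0.05 s, during which the arm holds its last target. There are 200 camera calls.

## Working session

There is one attempt and no reset: what is moved stays moved. The work goes in short steps, Python scripts to look and compute and a tool call to move; the robot and the scene stay as the last step left them, time stands still between calls to the robot, and variables do not carry over. Pictures are saved under pics/ and viewed, at most 10 in all, crops included, and the job is handed in when it is done.

Besides the shell and the picture viewer there is one more tool, called after "Emit:" by a JSON object that holds its "api" and its "payload". drive_tool: Moves the arm, as the interface text tells. Its arguments: {"type":"object","properties":{"rows":{"type":"array"},"grip":{"type":"number"},"squeeze":{"type":"number"}},"required":["rows"]}

```bash
mkdir -p pics; python3 - <<'E'
from workcell import monitor,camera,camera_params
import cv2
o=monitor.get_obs();print({k:o[k] for k in('t','ee_pos','eef_rot','grip_width','contact_force')})
for n in('top','side'):
    cv2.imwrite(f'pics/{n}0.png',camera(n)[:,:,::-1]);print(n,camera_params(n))
E
```

```text
{'t': 0.0, 'ee_pos': array([ 144.85146459, -555.78735424,  230.37757755]), 'eef_rot': array([-3.13960024e+00, -2.64270918e-04,  2.54750388e-01]), 'grip_width': 85.26968155297071, 'contact_force': array([ 0.62662255, -0.05365161, -0.02257523])}
top {'fx': 489.82224464916817, 'fy': 489.82224464916817, 'cx': 255.46652853231134, 'cy': 192.23377084804488, 'cam_to_world': array([[ 1.63880613e-03, -9.96767073e-01,  8.03287980e-02,
         4.43256343e+02],
       [-9.99795044e-01, -3.25412079e-03, -1.99820020e-02,
         1.65636663e+01],
       [ 2.01788013e-02, -8.02795875e-02, -9.96568113e-01,
         1.32709950e+03],
       [ 0.00000000e+00,  0.00000000e+00,  0.00000000e+00,
         1.00000000e+00]])}
side {'fx': 391.0020361461382, 'fy': 391.0020361461382, 'cx': 254.32311099698734, 'cy': 190.40128014315002, 'cam_to_world': array([[-7.69896662e-01, -4.36858192e-01,  4.65203235e-01,
        -1.29967460e+01],
       [-6.38129996e-01,  5.35016160e-01, -5.53667606e-01,
         6.49845966e+02],
       [-7.01701920e-03, -7.23126980e-01, -6.90679471e-01,
         8.86384667e+02],
       [ 0.00000000e+00,  0.00000000e+00,  0.00000000e+00,
         1.00000000e+00]])}
```

View pics/top0.png

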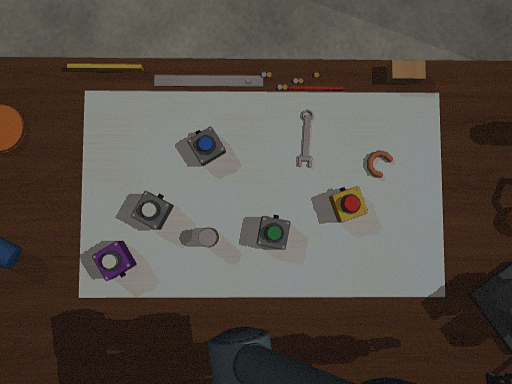

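View pics/side0.png

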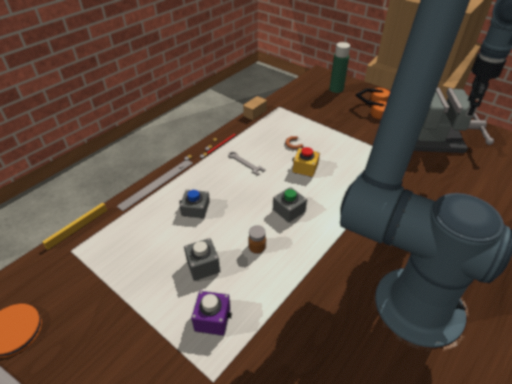

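Top view: blue cap about (205,144), white on grey box (149,210), green (274,233), red stop (352,204), jar (207,237), purple decoy (110,261). I'll refine these by colour centroid.

```bash
cat >h.py <<'E'
import numpy as np,cv2
def ray(p,u,v,z):
    T=p['cam_to_world'];d=T[:3,:3]@[(u-p['cx'])/p['fx'],(v-p['cy'])/p['fy'],1];o=T[:3,3]
    return o+d*(z-o[2])/d[2]
def cen(im,u,v,r,kind):
    s=im[v-r:v+r+1,u-r:u+r+1].astype(int);R,G,B=s[...,0],s[...,1],s[...,2]
    m={'b':B-R>50,'g':G-R>35,'w':s.min(2)>(s.min(2).max()*.75)}[kind].astype(np.uint8)
    n,l,st,c=cv2.connectedComponentsWithStats(m);i=1+np.argmax(st[1:,4])
    return c[i]+[u-r,v-r],st[i,2:]
def totool(o,w):
    from scipy.spatial.transform import Rotation as Ro
    return Ro.from_euler('xyz',o['eef_rot']).inv().apply(np.array(w)-o['ee_pos'])
E
python3 - <<'E'
from h import *
from workcell import monitor,camera_params
p=camera_params('top');im=cv2.imread('pics/top0.png')[:,:,::-1];o=monitor.get_obs()
ps=camera_params('side')
for n,u,v,z,k in(('blue',205,144,72,'b'),('white',149,210,92,'w'),('green',274,233,82,'g')):
    c,st=cen(im,u,v,12,k);w=ray(p,*c,z)
    T=np.linalg.inv(ps['cam_to_world']);q=T[:3,:3]@w+T[:3,3]
    print(n,c,st,w.round(1),'tool',totool(o,w).round(1),'side px',ps['fx']*q[0]/q[2]+ps['cx'],ps['fy']*q[1]/q[2]+ps['cy'])
for u,v,z in((352,204,84),(207,237,70),(110,261,92)):print(ray(p,u,v,z).round(0))
E
```

```text
blue [205.11888112 143.16783217] [ 13  14 143] [671.3 121.9  72. ] tool [ 680.3 -522.8  159.6] side px 192.9228708702532 192.89190359122304
white [148.46575342 209.43835616] [ 14  14 146] [498.6 260.6  92. ] tool [ 548.  -700.6  139.9] side px 199.7513600827857 246.0699661319284
green [273.8028169  232.57746479] [ 13  14 142] [441.1 -55.1  82. ] tool [ 412.9 -409.6  149.3] side px 290.0877076051069 192.47473755377047
[ 514. -255.   84.]
[430. 115.  70.]
[370. 353.  92.]
```

Emit:
{"api": "drive_tool", "payload": {"rows": [[[0.038,-0.029,0,-0.1],[0.076,-0.058,0,-0.2],[0.114,-0.087,0,-0.3],[0.152,-0.116,0,-0.4],[0.19,-0.145,0,-0.5],[0.228,-0.174,0,-0.6],[0.266,-0.203,0,-0.7],[0.304,-0.232,0,-0.8]]], "grip": 0}}

```text
t: 0.9
ee_pos: [381.2, -253.5, 231.1]
eef_rot: [-3.141, -0.0, 1.059]
contact_force: [0.9, -0.2, 0.2]
grip_width: -0.2
gripper_force: 0.0
```

```bash
cat >go.py <<'E'
import sys
from h import *
from workcell import monitor
W={'b':(671.3,121.9,72),'w':(498.6,260.6,92),'g':(441.1,-55.1,82)}
o=monitor.get_obs();print(o['t'],o['ee_pos'].round(1),o['eef_rot'].round(3),o['qpos'].round(2),o['contact_force'].round(2),o['grip_width'])
print('tool',totool(o,W[sys.argv[1]]).round(1))
E
python3 go.py b
```

```text
0.9 [ 381.2 -253.5  231.1] [-3.141 -0.     1.059] [-0.73  0.14 -0.23  1.2  -0.    1.36] [ 0.9  -0.2   0.23] -0.20775763432065578
tool [469.3  68.9 159.1]
```

Emit:
{"api": "drive_tool", "payload": {"rows": [[[0.048,0.007,0,-0.06],[0.096,0.014,0,-0.12],[0.144,0.021,0,-0.18],[0.192,0.028,0,-0.24],[0.24,0.035,0.01,-0.3],[0.288,0.042,0.02,-0.36],[0.336,0.049,0.03,-0.42],[0.384,0.056,0.04,-0.48]]]}}

```text
t: 1.7
ee_pos: [619.4, 52.9, 190.4]
eef_rot: [-3.141, 0.0, 1.538]
contact_force: [0.9, -0.6, 0.1]
grip_width: 0.4
gripper_force: 0.0
```

```bash
python3 go.py b
```

```text
1.7 [619.4  52.9 190.4] [-3.141  0.     1.538] [-0.02  0.49  0.14  1.23 -0.    1.59] [ 0.9  -0.58  0.13] 0.44366069153156795
tool [ 70.8  49.6 118.3]
```

Emit:
{"api": "drive_tool", "payload": {"rows": [[[0.018,0.012,0.01,0],[0.036,0.025,0.02,0],[0.054,0.037,0.03,0],[0.071,0.05,0.04,0],[0.071,0.05,0.05,0],[0.071,0.05,0.05,0],[0.071,0.05,0.05,0],[0.071,0.05,0.05,0]]]}}

```text
t: 2.5
ee_pos: [671.2, 119.3, 142.0]
eef_rot: [3.141, 0.0, 1.534]
contact_force: [-1.1, -0.3, -0.0]
grip_width: -0.3
gripper_force: 0.0
```

```bash
python3 go.py b; cat >wr.py <<'E'
import sys
from h import *
from workcell import camera,camera_params
n=sys.argv[1];p=camera_params('wrist');im=camera('wrist');cv2.imwrite(f'pics/wr_{n}.png',im[:,:,::-1])
from go import W
T=np.linalg.inv(p['cam_to_world']);q=T[:3,:3]@W[n]+T[:3,3];print('expect px',p['fx']*q[0]/q[2]+p['cx'],p['fy']*q[1]/q[2]+p['cy'])
z=W[n][2];s=im.astype(int);R,G,B=s[...,0],s[...,1],s[...,2]
E
python3 wr.py b
```

```text
2.5 [671.2 119.3 142. ] [3.141 0.    1.534] [ 0.08  0.63  0.26  1.2  -0.    1.69] [-1.06 -0.26 -0.03] -0.3226551881598703
tool [ 2.7 -0.  70. ]
2.55 [671.4 119.4 142.2] [3.141 0.    1.534] [ 0.08  0.63  0.26  1.2  -0.    1.69] [-0.48 -0.08  0.46] -0.27356165444853175
tool [ 2.5 -0.2 70.2]
expect px 256.80183431818745 202.30246440798618
```

View pics/wr_b.png

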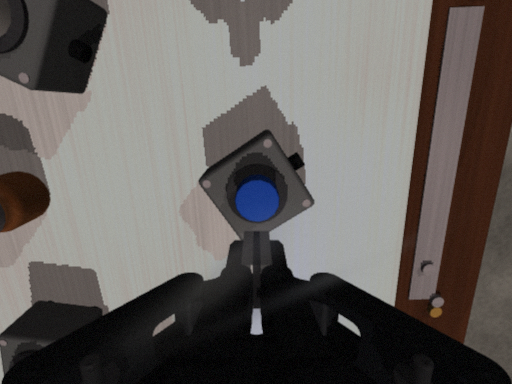

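The blue cap is at about (258,200), against an expected (257,202), so the estimate is within 2 mm. Descending to touch.

Emit:
{"api": "drive_tool", "payload": {"rows": [[[0.003,0,0.015,0],[0.003,0,0.03,0],[0.003,0,0.045,0],[0.003,0,0.055,0],[0.003,0,0.062,0],[0.003,0,0.067,0],[0.003,0,0.071,0],[0.003,0,0.074,0]]]}}

```text
t: 3.35
ee_pos: [671.7, 123.0, 67.8]
eef_rot: [3.141, 0.0, 1.535]
contact_force: [-0.6, -1.3, 3.4]
grip_width: -0.2
gripper_force: 1.3
```

Contact at 3.4 N, as expected. Press on by 7 mm, then retreat.

Emit:
{"api": "drive_tool", "payload": {"rows": [[[0,0,0.002,0],[0,0,0.004,0],[0,0,0.006,0],[0,0,0.008,0],[0,0,0.008,0],[0,0,0.008,0],[0,0,0.008,0],[0,0,0.008,0]]]}}

```text
t: 4.15
ee_pos: [671.7, 123.1, 60.1]
eef_rot: [3.141, 0.0, 1.535]
contact_force: [-3.1, -0.9, 5.6]
grip_width: 0.3
gripper_force: 3.0
```

Emit:
{"api": "drive_tool", "payload": {"rows": [[[0,0,-0.01,0],[0,0,-0.03,0],[0,0,-0.06,0],[0,0,-0.09,0],[0,0,-0.11,0],[0,0,-0.11,0],[0,0,-0.11,0],[0,0,-0.11,0]]]}}

```text
t: 4.95
ee_pos: [670.6, 123.2, 167.6]
eef_rot: [-3.139, 0.0, 1.535]
contact_force: [-0.7, 0.2, -0.1]
grip_width: 0.1
gripper_force: 0.0
```

```bash
python3 wr.py w; python3 go.py w;python3 - <<'E'
from h import *
from workcell import camera_params
p=camera_params('wrist');im=cv2.imread('pics/wr_w.png')[:,:,::-1].astype(int)
m=(im[...,2]-im[...,0]>50).astype(np.uint8);n,l,st,c=cv2.connectedComponentsWithStats(m);i=1+np.argmax(st[1:,4]);print(c[i],st[i])
for z in(72,62):
  print(z,ray(p,*c[i],z).round(1),'diam',st[i,2]/p['fx']*((p['cam_to_world'][2,3]-z)))
E
```

```text
5.0 [670.4 123.2 167.4] [-3.138  0.     1.535] [0.09 0.63 0.32 1.27 0.   1.7 ] [ 0.02 -0.2  -0.59] 0.03717654827687507
tool [ 131.2 -176.4   75.9]
expect px -2.3582578079050336 20.76452242281667
5.0 [670.4 123.2 167.4] [-3.138  0.     1.535] [0.09 0.63 0.32 1.27 0.   1.7 ] [ 0.02 -0.2  -0.59] 0.03717654827687507
tool [ 131.2 -176.4   75.9]
[257.80852995 191.91651543] [ 239  174   38   37 1102]
72 [671.2 126.7  72. ] diam 31.929090870264886
62 [671.1 123.7  62. ] diam 33.26948206696749
```

Blue is in. Next, the white switch.

Emit:
{"api": "drive_tool", "payload": {"rows": [[[0.019,-0.025,0,0],[0.038,-0.05,0,0],[0.057,-0.075,0,0],[0.076,-0.1,0,0],[0.095,-0.126,0,0],[0.114,-0.151,0,0],[0.131,-0.176,0,0],[0.131,-0.176,0,0]]]}}

```text
t: 5.8
ee_pos: [496.1, 261.9, 168.0]
eef_rot: [-3.137, 0.001, 1.539]
contact_force: [-0.3, -0.8, 0.0]
grip_width: 0.0
gripper_force: 0.0
```

```bash
mv pics/wr_w.png pics/old.png; python3 go.py w; python3 wr.py w
```

```text
5.8 [496.1 261.9 168. ] [-3.137e+00  1.000e-03  1.539e+00] [ 0.37  0.38 -0.08  1.11  0.    1.97] [-0.28 -0.82  0.03] 0.004402589603813616
tool [-1.2  2.9 75.9]
5.85 [498.  261.  168.2] [-3.139e+00  1.000e-03  1.537e+00] [ 0.37  0.38 -0.08  1.11 -0.    1.97] [ 0.13 -0.71  0.4 ] 0.20227425498809495
tool [-0.3  0.8 76.2]
expect px 260.25493109391624 204.39229601317865
```

View pics/wr_w.png

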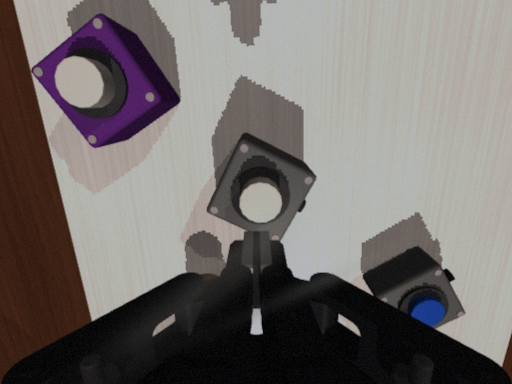

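The white cap on the grey box is at about (261,202), as expected, and the purple decoy is upper left. Descending.

Emit:
{"api": "drive_tool", "payload": {"rows": [[[0,0,0.02,0],[0,0,0.04,0],[0,0,0.055,0],[0,0,0.064,0],[0,0,0.07,0],[0,0,0.074,0],[0,0,0.077,0],[0,0,0.08,0]]]}}

```text
t: 6.65
ee_pos: [500.8, 260.4, 89.8]
eef_rot: [3.14, -0.0, 1.535]
contact_force: [-1.2, -0.3, 2.0]
grip_width: 0.1
gripper_force: 1.3
```

Emit:
{"api": "drive_tool", "payload": {"rows": [[[0,0,0.002,0],[0,0,0.004,0],[0,0,0.006,0],[0,0,0.008,0],[0,0,0.0095,0],[0,0,0.0095,0],[0,0,0.0095,0],[0,0,0.0095,0]]]}}

```text
t: 7.45
ee_pos: [500.8, 260.5, 80.4]
eef_rot: [3.14, -0.0, 1.535]
contact_force: [0.4, -2.1, 5.9]
grip_width: -0.2
gripper_force: 2.9
```

Emit:
{"api": "drive_tool", "payload": {"rows": [[[0,0,-0.01,0],[0,0,-0.03,0],[0,0,-0.06,0],[0,0,-0.09,0],[0,0,-0.09,0],[0,0,-0.09,0],[0,0,-0.09,0],[0,0,-0.09,0]]]}}

```text
t: 8.25
ee_pos: [499.2, 260.1, 168.3]
eef_rot: [-3.139, 0.001, 1.535]
contact_force: [0.7, 0.5, -0.7]
grip_width: -0.2
gripper_force: 0.0
```

```bash
python3 go.py g
```

```text
8.25 [499.2 260.1 168.3] [-3.139e+00  1.000e-03  1.535e+00] [ 0.37  0.38 -0.08  1.11  0.    1.97] [ 0.69  0.54 -0.68] -0.161098172706289
tool [-317.   -46.5   86.8]
```

Emit:
{"api": "drive_tool", "payload": {"rows": [[[-0.04,-0.006,0,0],[-0.08,-0.012,0,0],[-0.12,-0.018,0,0],[-0.16,-0.024,0,0],[-0.2,-0.029,0,0],[-0.24,-0.035,0,0],[-0.28,-0.041,0,0],[-0.317,-0.0465,0,0]]]}}

```text
t: 9.05
ee_pos: [441.1, -56.1, 168.9]
eef_rot: [-3.14, -0.0, 1.535]
contact_force: [1.2, -0.2, -0.6]
grip_width: -0.1
gripper_force: 0.0
```

```bash
python3 wr.py g
```

```text
9.1 [440.5 -60.7 168.9] [-3.139  0.004  1.53 ] [-0.28  0.15 -0.39  1.03 -0.    1.34] [ 0.51 -3.83  0.04] 0.13517577599141298
tool [ 6.   0.6 86.9]
expect px 256.95220050049625 197.78736733227416
```

View pics/wr_g.png

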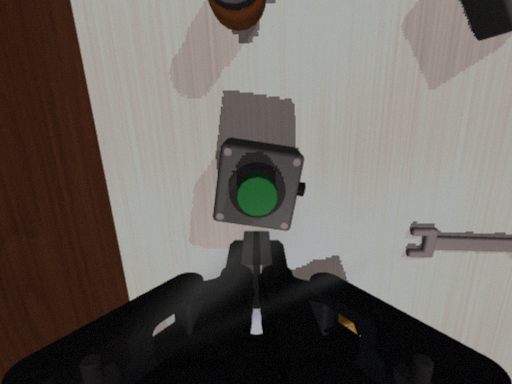

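The green cap is at about (258,197), as predicted. Letting the arm settle while descending.

Emit:
{"api": "drive_tool", "payload": {"rows": [[[0,0,0.01,0],[0,0,0.03,0],[0,0,0.05,0],[0,0,0.065,0],[0,0,0.075,0],[0,0,0.082,0],[0,0,0.086,0],[0,0,0.089,0]]]}}

```text
t: 9.9
ee_pos: [442.4, -54.3, 80.7]
eef_rot: [-3.142, -0.0, 1.535]
contact_force: [-1.6, 1.0, 2.9]
grip_width: -0.1
gripper_force: 1.2
```

Emit:
{"api": "drive_tool", "payload": {"rows": [[[0,0,0.002,0],[0,0,0.004,0],[0,0,0.006,0],[0,0,0.008,0],[0,0,0.0105,0],[0,0,0.0105,0],[0,0,0.0105,0],[0,0,0.0105,0]]]}}

```text
t: 10.7
ee_pos: [442.8, -54.7, 70.6]
eef_rot: [3.141, -0.0, 1.535]
contact_force: [-0.9, 0.7, 4.8]
grip_width: -0.3
gripper_force: 2.7
```

Emit:
{"api": "drive_tool", "payload": {"rows": [[[0,0,-0.01,0],[0,0,-0.03,0],[0,0,-0.06,0],[0,0,-0.1,0],[0,0,-0.14,0],[0,0,-0.16,0],[0,0,-0.16,0],[0,0,-0.16,0]]]}}

```text
t: 11.5
ee_pos: [442.7, -55.0, 230.5]
eef_rot: [3.141, 0.001, 1.535]
contact_force: [-0.7, -0.6, -0.6]
grip_width: -0.0
gripper_force: 0.0
```

```bash
python3 go.py g; python3 - <<'E'
from workcell import camera
import cv2
cv2.imwrite('pics/side1.png',cv2.resize(camera('side')[130:340,110:350,::-1],None,fx=2.5,fy=2.5))
E
```

```text
11.5 [442.7 -55.  230.5] [3.141e+00 1.000e-03 1.535e+00] [-0.27  0.12 -0.26  1.19 -0.    1.34] [-0.72 -0.62 -0.64] -0.02303924786130337
tool [ -0.   -1.7 148.5]
```

View pics/side1.png

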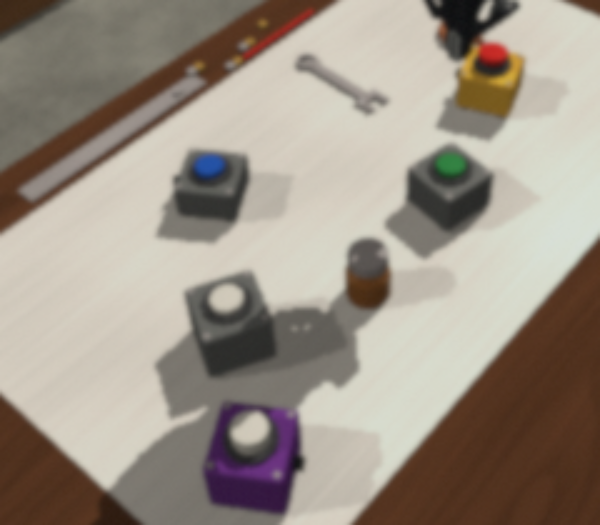

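The crop shows all three caps low: blue (209,166), white (227,299), green (451,164). The boxes are upright and unmoved, and the tool is clear of everything.

```bash
python3 -c "
from workcell import robot
print(robot.finish_job())"
```

```text
the job is handed in; nothing more can be done
None
```

I pressed in the blue, white and green switches in that order, each at about 5–6 N; all three caps looked down and latched in the last picture, nothing else appeared to have moved, and I handed the job in at about 11.6 s (no verdict was returned).

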